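# Get the sharpening stone out from behind the cans

### The job

Clear the glass jar, the flat tin and the spray can out of the steel drip tray into the wooden tray, standing up; then take the sharpening stone that lay between them and lay it in the stone holder, between its two end cleats, in line with the holder and grey side up. Then put the jar, the tin and the spray can back in the drip tray, each standing just where it stood before, the tin turned as before; set things down rather than drop them, tip nothing over, and leave the paste tin and the honing guide as they are.

Things in the scene. Friction and masses are not known exactly. Their poses are not given: they have to be found in the camera images.
- jar: Round clear glass jar with yellowish contents and a steel screw lid: glass 64 mm across up to 76 mm above its underside, lid 60 mm across from 80 to 96 mm. Origin: centre of its underside, z up. About 0.35 kg. Stands in the drip tray at the start, in one of three places (which one changes).
- tin: Flat rectangular aluminium tin with paper bands and a small round black cap: 70 mm (its x) by 42 mm (its y), body 105 mm tall, cap 26 mm across, its top at 119 mm, 15 mm from the centre towards +x of the tin. Origin: centre of its underside, z up. About 0.35 kg. Stands in the drip tray at the start.
- spray_can: Slim round spray can, steel with a white band and white cap: 54 mm across up to 106 mm above its underside, then a sloping shoulder, cap 36 mm across from 114 to 135 mm. Origin: centre of its underside, z up. About 0.3 kg. Stands in the drip tray at the start.
- stone: Sharpening stone, a flat block 160 mm (its x) by 56 mm (its y) by 28 mm thick, upper half grey, lower half red-brown. Origin: centre of its underside, z up. About 0.5 kg. Lies flat in the middle of the drip tray at the start, its long axis about along the tray's y, with two containers on its -x side (tray's axes), about 100 mm apart, and one on its +x side, all only 4 to 25 mm from it.
- drip_tray: Shallow dark steel tray, 270 mm (x) by 250 mm (y), fixed to the bench, in the middle. Walls 4 mm thick, rim 16 mm above the bench, inner floor 4 mm above the bench. Origin: centre of its underside.
- wood_tray: Empty shallow brown wooden tray, the side area, fixed to the bench on one side (left or right): 330 mm (its x) by 150 mm (its y), walls 6 mm thick, rim 22 mm above the bench, inner floor 6 mm above the bench. Origin: centre of its underside.
- stone_holder: Dark wooden board 260 mm (its x) by 100 mm (its y) by 20 mm thick with a black rubber pad, fixed to the bench on the side opposite to the wooden tray. Two light wooden cleats, 12 mm thick, 90 mm long (along y), 12 mm higher than the board, cross it near its ends, 180 mm clear between them along x. Origin: centre of its underside; the stone lies with its underside 20 mm above it.
- paste_tin: Bystander: small low round tin, 42 mm across, 19 mm tall, in a corner of the drip tray. Origin: centre of its underside.
- honing_guide: Bystander: small aluminium honing guide, 50 by 34 mm and 23 mm tall, low block with a brass thumb screw and a roller, in another corner of the drip tray. Origin: centre of its underside.

How it is judged:
On the way, in this order (a step that is already met when the one before it is completed fails the run):
1. jar, tin and spray can all stand in the wooden tray, let go, while the stone still lies in the drip tray (x of jar in the frame of wood_tray between -0.15 and 0.15 m and y of jar in the frame of wood_tray between -0.065 and 0.065 m and z of jar in the frame of wood_tray between 0 and 0.015 m and angle between each of jar, tin, spray_can's own z axis and vertical below 0.12 rad and linear speed of each of jar, tin, spray_can below 0.02 m/s and contact force between each of jar, tin, spray_can and the fingers below 0.3 N and x of tin in the frame of wood_tray between -0.15 and 0.15 m and y of tin in the frame of wood_tray between -0.065 and 0.065 m and z of tin in the frame of wood_tray between 0 and 0.015 m and x of spray_can in the frame of wood_tray between -0.15 and 0.15 m and y of spray_can in the frame of wood_tray between -0.065 and 0.065 m and z of spray_can in the frame of wood_tray between 0 and 0.015 m and distance of stone from where it was at the start of the episode below 0.03 m), for 0.2 s.
2. the stone lies in the stone holder, let go, while jar, tin and spray can still stand in the wooden tray (x of stone in the frame of stone_holder between -0.013 and 0.013 m and y of stone in the frame of stone_holder between -0.013 and 0.013 m and z of stone in the frame of stone_holder between 0.015 and 0.025 m and angle between the x axis of stone and the x axis of stone_holder, either way round below 0.12 rad and angle between stone's own z axis and vertical below 0.05 rad and linear speed of each of stone, jar, tin, spray_can below 0.02 m/s and contact force between each of stone, jar, tin, spray_can and the fingers below 0.3 N and x of jar in the frame of wood_tray between -0.15 and 0.15 m and y of jar in the frame of wood_tray between -0.065 and 0.065 m and z of jar in the frame of wood_tray between 0 and 0.015 m and angle between each of jar, tin, spray_can's own z axis and vertical below 0.12 rad and x of tin in the frame of wood_tray between -0.15 and 0.15 m and y of tin in the frame of wood_tray between -0.065 and 0.065 m and z of tin in the frame of wood_tray between 0 and 0.015 m and x of spray_can in the frame of wood_tray between -0.15 and 0.15 m and y of spray_can in the frame of wood_tray between -0.065 and 0.065 m and z of spray_can in the frame of wood_tray between 0 and 0.015 m), for 0.2 s.
At the end, for the whole second after the job is handed in: Stone flat, grey up, on the holder within 13 mm of its middle and 0.12 rad of its direction; jar, tin and spray can upright within 15 mm of where each stood at the start, the tin's long side within 0.35 rad of the drip tray's x; all let go and at rest (x of stone in the frame of stone_holder between -0.013 and 0.013 m and y of stone in the frame of stone_holder between -0.013 and 0.013 m and z of stone in the frame of stone_holder between 0.015 and 0.025 m and angle between the x axis of stone and the x axis of stone_holder, either way round below 0.12 rad and angle between stone's own z axis and vertical below 0.05 rad and linear speed of each of stone, jar, tin, spray_can below 0.02 m/s and contact force between each of stone, jar, tin, spray_can and the fingers below 0.3 N and distance of each of jar, tin, spray_can from where it was at the start of the episode below 0.015 m and angle between each of jar, tin, spray_can's own z axis and vertical below 0.12 rad and angle between the x axis of tin and the x axis of drip_tray, either way round below 0.35 rad); the robot touches nothing.
It fails at once if jar, tin, spray can or stone tipped over (more than about 35 degrees) (angle between any of jar, tin, spray_can, stone's own z axis and vertical above 0.6 rad).
It fails at once if jar, tin, spray can or stone dropped or banged down (over 100 N on a tray or the holder) (contact force between any of jar, tin, spray_can, stone and drip_tray above 100 N or contact force between any of jar, tin, spray_can, stone and wood_tray above 100 N or contact force between any of jar, tin, spray_can, stone and stone_holder above 100 N).
It fails at once if paste tin or honing guide moved by more than 30 mm (distance of any of paste_tin, honing_guide from where it was at the start of the episode above 0.03 m).
It also fails if it takes over 141 s, if anything falls off the work surface, if the arm or the gripper's body presses on something with over 40 N, if the wrist force passes 120 N, or if a joint passes its speed limit or range.

### The arm

A 6-joint arm with a two-finger parallel gripper is mounted at the origin on the work surface. World frame = base frame: x ahead of the robot, y to its left, z up, the work surface at z = 0. Lengths are in m, angles in rad, forces in N, time in s.
With the tool pointing down it reaches from about 0.3 to 1 m from the base axis. Payload 5.1 kg.
Tool frame: the origin (TCP) lies on the centre line of the jaws, within the pads' length; the fingertips stand 14 mm ahead of it and the grasp point (between the pads) lies 5 mm behind it; z points along the fingers, y is the line along which they close (so a half turn about z gives the same grasp; the last joint's range is limited). The gripper opens to 95 mm and grips with 3 to 60 N. Pads are 20 mm wide; open, the fingers measure 119 mm over their backs; the gripper's body (75 mm by 180 mm) begins 59 mm behind the grasp point.
Start: joints at [-1.241, 0.124, 1.65, -0, 1.367, -0.083], TCP at [0.261, -0.595, 0.229] pointing down, gripper open.
Joint ranges: [-2.61, 2.61], [-1.02, 2.33], [0.03, 2.71], [-1.35, 4.49], [0.32, 2.68], [-2.91, 2.91]. Speed limits (rad/s): [2.57, 2.57, 3.14, 3.14, 3.14, 3.14].

### API

Orientations are given as a 3x3 rotation matrix whose columns are the frame's x, y, z axes.
In Python, from station import arm gives the robot as it stands.
- The arm moves only by the tool apply_moves, never from a script. Its argument "moves" is a list that holds one entry, the list of rows, each a list of 7 numbers: the shift along the world's x, y, z in cm, then the turn, a rotation vector about the world's x, y, z in rad, then the gripper command: -1 is shut, 1 is fully open, values between are in proportion. In form: [[[tx, ty, tz, ax, ay, az, gripper], ...]]. A call has 1 to 10 rows; each row is the pose to reach, as a shift and turn from the pose commanded when the call began; what a row does not reach only later rows make up. A row lasts 1/12 s, in which the tool goes at most 41.7 mm and 7.16 degrees, less where a joint would pass 70% of its speed; a pose out of reach is approached as far as the arm can. A call with a gripper value outside its range is refused whole. The fingers move at their own pace and stop on an object; "newtons" is the grip in N (left out, the last holds). Time passes only in rows, so rows that repeat a pose let the fingers close. It gives the time, the measured TCP pose, the force, the opening and the grip force at its end, in the units of the state.
- arm.get_state(): the state, without advancing time (a new reading comes with each control period).
- arm.snapshot(name): name is "scene" or "top"; returns the picture (400x640x3 uint8, red, green, blue); there is no depth.
- arm.calibration(name): a dict with "camera_matrix" (3x3 intrinsics, pixels), "R" (3x3) and "t" (3): a world point X has camera coordinates R X + t. Camera axes: x right, y down, z forward; pixel columns grow to the right and rows downward; lengths in m; the calibration is good to about 2 mm. A picture is of the moment at which its call begins. calibration takes no time and is no camera call.
- arm.job_done(): hands the job in; it is judged then, once.
Trained networks look in the newest picture that a camera, given by its name, has taken for a name from the list of things; names that differ only in an ending like _2 or _b are one class to them, and where a whole thing is asked for, a point or a joint stands for the part that bears it (a point fixed in the world has none). Each returns a list of dicts, best first, with "p" (0 to 1); they miss things now and then, are a little off and sometimes report something else, mostly with a low value. They report only what shows in the picture. A call takes as long as a camera call.
- arm.find_in(name, camera): "location" ([x, y, z] in m, in world coordinates, good to about 4 mm: the middle of the surface that is visible of it).
- arm.silhouettes(name, camera): "region" (400x640 bool, what is visible of it).
- arm.mark_of(name, camera): "location" ([x, y, z] in m, in world coordinates, good to about 4 mm: a listed point, or the origin of a listed thing).
The state is a dict: "t": time; "q": joint angles; "qvel": joint speeds; "joint_efforts": joint torques, N m; "position": TCP position; "orientation": TCP orientation; "contact_force": force on the tool from outside, world axes, zero at the start; "torque": the same for the moment, N m; "width": opening from 0.0 (shut) to 1.0 (fully open); "grip_force": force on a finger pad.
Only numpy, scipy, OpenCV 4.12 (cv2) and the standard library are available. Lean on these libraries where they do the work, as an engineer would, in place of code of your own. Each camera call takes 0.05 s, during which the arm holds its last target. There are 200 camera calls.

## Working session

There is one attempt and no reset: what is moved stays moved. The work goes in short steps, Python scripts to look and compute and a tool call to move; the robot and the scene stay as the last step left them, time stands still between calls to the robot, and variables do not carry over. Pictures are saved under pics/ and viewed, at most 14 in all, crops included, and the job is handed in when it is done.

Besides the shell and the picture viewer there is one more tool, called after "Request:" as name([rows], argument=value, ...), one row to a line, values as JSON. apply_moves: Moves the arm, as the interface text tells. Its arguments: {"type":"object","properties":{"moves":{"type":"array"},"newtons":{"type":"number"}},"required":["moves"]}

```bash
mkdir -p pics; ls; python3 - <<'E'
from station import arm
import cv2,numpy as np
for c in("scene","top"):
    cv2.imwrite(f"pics/{c}0.png",arm.snapshot(c)[:,:,::-1])
    k=arm.calibration(c); print(c,np.round(k["camera_matrix"],1).tolist(),np.round(k["R"],3).tolist(),np.round(k["t"],3).tolist())
    for n in "jar tin spray_can stone drip_tray wood_tray stone_holder paste_tin honing_guide".split():
        for f in (arm.mark_of,arm.find_in):
            print(n,f.__name__,[(np.round(d["location"],4).tolist(),round(d["p"],2)) for d in f(n,c)[:2]])
s=arm.get_state();print(s)
E
```

```text
pics
scene [[409.0, 0.0, 314.3], [0.0, 409.0, 197.1], [0.0, 0.0, 1.0]] [[0.051, 0.999, -0.003], [0.72, -0.038, -0.693], [-0.692, 0.033, -0.721]] [-0.016, -0.398, 1.277]
jar call [([0.5054, -0.0294, 0.0029], 0.58)]
jar call [([0.5253, -0.0313, 0.0763], 0.68)]
tin call [([0.6591, -0.0062, 0.0035], 0.95), ([0.5039, -0.0307, 0.003], 0.73)]
tin call [([0.6937, -0.0082, 0.0995], 0.76), ([0.5048, -0.3487, 0.0038], 0.34)]
spray_can call [([0.5166, 0.0688, 0.0017], 0.68)]
spray_can call [([0.5343, 0.0617, 0.0861], 0.64)]
stone call [([0.5867, 0.0085, 0.0074], 0.58)]
stone call [([0.6013, 0.0339, 0.0352], 0.63), ([0.5362, 0.0627, 0.0841], 0.47)]
drip_tray call [([0.5867, 0.0092, 0.0007], 0.76)]
drip_tray call [([0.641, 0.0199, 0.0035], 0.58)]
wood_tray call [([0.4754, -0.3416, 0.0007], 0.92), ([0.6629, -0.0923, 0.0052], 0.71)]
wood_tray call [([0.5041, -0.3475, 0.0056], 0.56), ([0.6683, -0.0915, 0.0216], 0.18)]
stone_holder call [([0.4664, 0.3309, 0.0005], 0.79)]
stone_holder call [([0.5001, 0.3237, 0.0217], 0.96)]
paste_tin call [([0.6939, 0.0765, 0.0052], 0.6)]
paste_tin call [([0.7001, 0.07
[... 1368 characters left out ...]
  1.36749732e+00, -8.26279039e-02]), 'qvel': array([-0.00223237,  0.00219074,  0.00137078, -0.00060242,  0.00151641,
        0.00129848]), 'joint_efforts': array([ 1.34028965e-04, -4.17571235e+01, -3.60215306e+01,  7.74916657e-02,
        4.29277250e-02, -1.01215985e-06]), 'position': array([ 0.26073956, -0.59539236,  0.22863627]), 'orientation': array([[ 9.15986159e-01,  4.01209865e-01, -6.68160681e-06],
       [ 4.01209865e-01, -9.15986159e-01,  3.65826503e-05],
       [ 8.55706086e-06, -3.61899280e-05, -9.99999999e-01]]), 'contact_force': array([-0.39193493, -0.11927837, -0.83911686]), 'torque': array([-0.01185197,  0.00781715, -0.01857341]), 'grip_force': 0.0, 'width': 1.003342789401035}
```

```bash
python3 - <<'E'
import cv2
a=cv2.imread("pics/top0.png")
cv2.imwrite("pics/top0z.png",cv2.resize(a[60:340,200:500],None,fx=2,fy=2,interpolation=cv2.INTER_CUBIC))
E
```

```text
(no output)
```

View pics/top0.png

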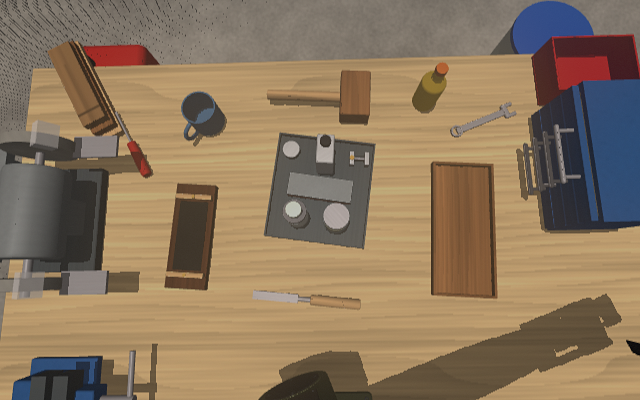

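View pics/scene0.png

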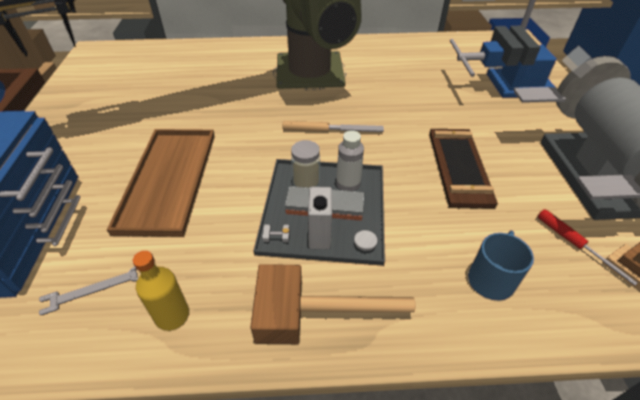

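The top view shows the jar at about px (336,217), the can at (294,212) and the tin at (325,150), with the stone between them at (320,187). The wooden tray is on the right at (463,230) and the holder on the left at (191,237). Paste tin and guide are in the far corners. Next I'll measure yaws.

```bash
cat > h.py <<'E'
from station import arm
import cv2,numpy as np
def plane(px,c,z):
    k=arm.calibration(c);K=np.array(k["camera_matrix"]);R=np.array(k["R"]);t=np.array(k["t"])
    d=R.T@np.linalg.inv(K)@np.c_[px,np.ones(len(px))].T; o=-R.T@t
    return (o[:,None]+d*(z-o[2])/d[2])[:2].T
def rect(n,c,z):
    r=arm.silhouettes(n,c)
    if not r: return n,None
    m=r[0]["region"].astype(np.uint8)
    cs=max(cv2.findContours(m,cv2.RETR_EXTERNAL,cv2.CHAIN_APPROX_NONE)[0],key=cv2.contourArea)[:,0]
    q=plane(cs,c,z).astype(np.float32); (cx,cy),(w,h),a=cv2.minAreaRect(q*1000)
    if w<h: w,h,a=h,w,a+90
    return n,c,round(r[0]["p"],2),"c",round(cx),round(cy),"size",round(w),round(h),"long-axis deg",round((a+90)%180-90,1)
def xy(n,c="top"): return [(np.round(d["location"],3).tolist(),round(d["p"],2)) for d in arm.mark_of(n,c)[:1]]
E
python3 - <<'E'
from h import *
for c in("top","scene"):
    for n,z in(("stone",.032),("tin",.109),("drip_tray",.016),("wood_tray",.022),("stone_holder",.022),("jar",.1),("spray_can",.13)): print(*rect(n,c,z))
E
```

```text
stone None
tin top 0.61 c 646 -7 size 91 42 long-axis deg -1.5
drip_tray top 0.55 c 583 7 size 272 252 long-axis deg -8.8
wood_tray top 0.61 c 476 -338 size 333 160 long-axis deg -3.5
stone_holder top 0.76 c 471 327 size 263 107 long-axis deg -4.2
jar top 0.96 c 498 -28 size 68 59 long-axis deg -1.2
spray_can top 0.75 c 507 60 size 60 53 long-axis deg 44.2
stone scene 0.69 c 607 52 size 81 65 long-axis deg -7.6
tin scene 0.88 c 702 -9 size 143 42 long-axis deg -4.3
drip_tray scene 0.87 c 593 6 size 279 250 long-axis deg -8.6
wood_tray scene 0.89 c 490 -336 size 344 161 long-axis deg -3.8
stone_holder scene 0.88 c 488 326 size 272 108 long-axis deg -4.5
jar scene 0.8 c 551 -29 size 139 60 long-axis deg -3.1
spray_can scene 0.66 c 576 57 size 179 49 long-axis deg -7.6
```

View pics/top0z.png

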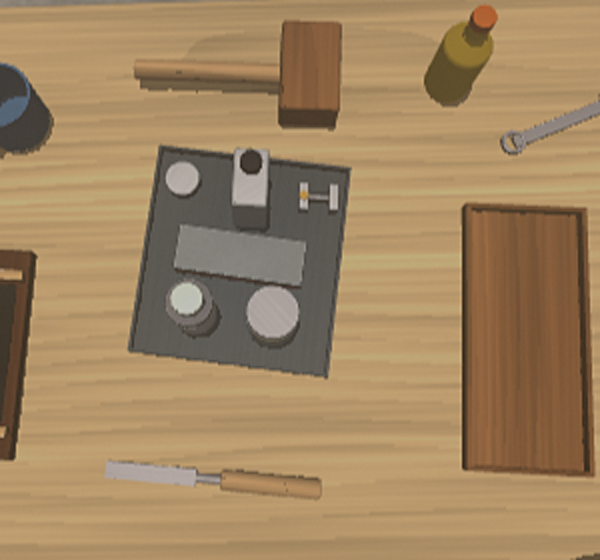

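```bash
python3 - <<'E'
from h import *
f=lambda p:np.array(p)/2+np.array([200,60])
for nm,p,z in(("stone",[(180,226),(306,240),(302,285),(174,270)],.032),("tin",[(234,151),(269,151),(269,193),(233,194)],.109),
 ("cap",[(251,162)],.123),("lid",[(273,314)],.1),("can cap",[(187,299)],.139),("tray",[(160,147),(350,168),(327,377),(129,350)],.016)):
    q=plane(f(p),"top",z)*1000; print(nm,q.mean(0).round(),q.round().tolist())
E
```

```text
stone [583.   7.] [[622.0, 81.0], [600.0, -75.0], [544.0, -68.0], [566.0, 89.0]]
tin [664.  -9.] [[690.0, 11.0], [689.0, -30.0], [639.0, -29.0], [639.0, 13.0]]
cap [672.  -9.] [[672.0, -9.0]]
lid [500. -30.] [[500.0, -30.0]]
can cap [513.  64.] [[513.0, 64.0]]
tray [582.   6.] [[732.0, 108.0], [697.0, -136.0], [431.0, -96.0], [469.0, 147.0]]
```

Request:
apply_moves([
  [[24.2, 56.4, -2, 0, 0, 1.159, 1], [24.2, 56.4, -2, 0, 0, 1.159, 1], [24.2, 56.4, -2, 0, 0, 1.159, 1], [24.2, 56.4, -2, 0, 0, 1.159, 1], [24.2, 56.4, -2, 0, 0, 1.159, 1], [24.2, 56.4, -2, 0, 0, 1.159, 1], [24.2, 56.4, -2, 0, 0, 1.159, 1], [24.2, 56.4, -2, 0, 0, 1.159, 1], [24.2, 56.4, -2, 0, 0, 1.159, 1], [24.2, 56.4, -2, 0, 0, 1.159, 1]],
], newtons=30)

```text
t: 3.43
position: [0.4253, -0.2108, 0.2154]
orientation: [[-0.005, 1.0, 0.001], [1.0, 0.005, -0.001], [-0.001, 0.001, -1.0]]
contact_force: [0.8, 0.6, 1.2]
width: 1.0
grip_force: 0.0
```

Request:
apply_moves([
  [[7.8, 18, 0, 0, 0, 0, 1], [7.8, 18, 0, 0, 0, 0, 1], [7.8, 18, 0, 0, 0, 0, 1], [7.8, 18, 0, 0, 0, 0, 1], [7.8, 18, 0, 0, 0, 0, 1], [7.8, 18, 0, 0, 0, 0, 1], [7.8, 18, -4, 0, 0, 0, 1], [7.8, 18, -7, 0, 0, 0, 1], [7.8, 18, -9, 0, 0, 0, 1], [7.8, 18, -9, 0, 0, 0, 1]],
])

```text
t: 4.27
position: [0.4991, -0.0324, 0.1198]
orientation: [[-0.001, 1.0, -0.01], [1.0, 0.001, 0.001], [0.001, -0.01, -1.0]]
contact_force: [-0.9, -0.3, -0.8]
width: 1.004
grip_force: 0.0
```

```bash
python3 - <<'E'
from h import *
for c in("top","scene"): cv2.imwrite(f"pics/{c}1.png",cv2.resize(arm.snapshot(c)[120:280,220:420,::-1] if c=="top" else arm.snapshot(c)[100:260,220:420,::-1],None,fx=3,fy=3))
a=[cv2.imread(f"pics/{c}1.png") for c in("top","scene")]
cv2.imwrite("pics/both1.png",cv2.resize(np.hstack(a),(800,320)))
print(arm.get_state()["position"])
E
```

```text
[ 0.50255184 -0.03305773  0.12495363]
```

View pics/both1.png

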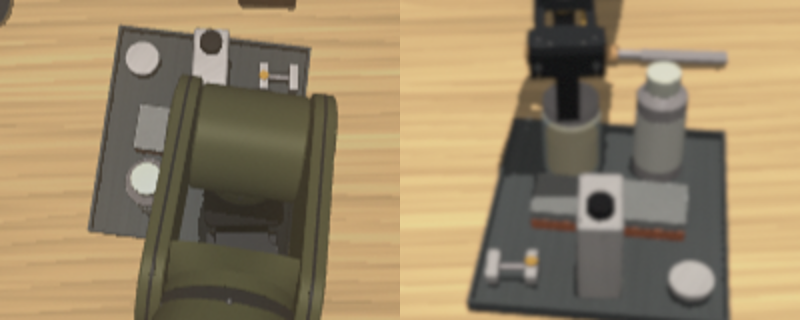

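The finger sits in line with the jar lid, so the y position is right. I'll go down and grip.

Request:
apply_moves([
  [[0, 0, -2, 0, 0, 0, 1], [0, 0, -4, 0, 0, 0, 1], [0, 0, -5.5, 0, 0, 0, 1], [0, 0, -6, 0, 0, 0, 1], [0, 0, -6, 0, 0, 0, -1], [0, 0, -6, 0, 0, 0, -1], [0, 0, -6, 0, 0, 0, -1], [0, 0, -6, 0, 0, 0, -1], [0, 0, -6, 0, 0, 0, -1], [0, 0, -6, 0, 0, 0, -1]],
], newtons=30)

```text
t: 5.2
position: [0.5041, -0.0328, 0.0663]
orientation: [[-0.001, 1.0, 0.003], [1.0, 0.001, -0.0], [-0.0, 0.003, -1.0]]
contact_force: [1.2, 0.5, 1.9]
width: 0.67
grip_force: 30.0
```

Request:
apply_moves([
  [[0, 0, 1, 0, 0, 0, -1], [0, 0, 3, 0, 0, 0, -1], [0, 0, 5, 0, 0, 0, -1], [-0.5, -1, 7, 0, 0, 0, -1], [-1.8, -4, 8, 0, 0, 0, -1], [-3.2, -7, 8, 0, 0, 0, -1], [-4.5, -10, 8, 0, 0, 0, -1], [-5.9, -13, 8, 0, 0, 0, -1], [-7.3, -16, 8, 0, 0, 0, -1], [-8.6, -19, 8, 0, 0, 0, -1]],
])

```text
t: 6.03
position: [0.4154, -0.2235, 0.145]
orientation: [[-0.001, 1.0, -0.001], [1.0, 0.001, 0.001], [0.001, -0.001, -1.0]]
contact_force: [0.9, 0.1, -3.5]
width: 0.669
grip_force: 30.0
```

Request:
apply_moves([
  [[-1.4, -3, 0, 0, 0, 0, -1], [-2.7, -6, 0, 0, 0, 0, -1], [-4.1, -9, 0, 0, 0, 0, -1], [-4.8, -10.5, 0, 0, 0, 0, -1], [-5.1, -11.2, 0, 0, 0, 0, -1], [-5.1, -11.2, -2, 0, 0, 0, -1], [-5.1, -11.2, -4, 0, 0, 0, -1], [-5.1, -11.2, -6, 0, 0, 0, -1], [-5.1, -11.2, -7, 0, 0, 0, -1], [-5.1, -11.2, -7, 0, 0, 0, -1]],
])

```text
t: 6.87
position: [0.3645, -0.3322, 0.072]
orientation: [[-0.002, 1.0, -0.004], [1.0, 0.002, 0.005], [0.005, -0.004, -1.0]]
contact_force: [-1.2, -0.3, -3.5]
width: 0.666
grip_force: 30.0
```

Request:
apply_moves([
  [[0, 0, -0.3, 0, 0, 0, -1], [0, 0, -0.6, 0, 0, 0, -1], [0, 0, -0.7, 0, 0, 0, -1], [0, 0, -0.7, 0, 0, 0, -1], [0, 0, -0.7, 0, 0, 0, 0.7], [0, 0, -0.7, 0, 0, 0, 0.7], [0, 0, -0.7, 0, 0, 0, 1], [0, 0, -0.7, 0, 0, 0, 1], [0, 0, 2, 0, 0, 0, 1], [0, 0, 4, 0, 0, 0, 1]],
])

```text
t: 7.7
position: [0.3656, -0.3343, 0.1154]
orientation: [[-0.001, 1.0, -0.001], [1.0, 0.001, 0.001], [0.001, -0.001, -1.0]]
contact_force: [0.8, -1.3, 0.5]
width: 0.985
grip_force: 0.0
```

Request:
apply_moves([
  [[0, 0, 4, 0, 0, 0, 1], [0.5, 1.3, 8, 0, 0, 0, 1], [2, 5.3, 8.5, 0, 0, 0, 1], [3.5, 9.3, 8.5, 0, 0, 0, 1], [5, 13.3, 8.5, 0, 0, 0, 1], [6.5, 17.3, 8.5, 0, 0, 0, 1], [8, 21.3, 8.5, 0, 0, 0, 1], [9.5, 25.3, 8.5, 0, 0, 0, 1], [11, 29.3, 8.5, 0, 0, 0, 1], [12.5, 33.3, 8.5, 0, 0, 0, 1]],
])

```text
t: 8.53
position: [0.4883, -0.0081, 0.2008]
orientation: [[-0.001, 1.0, 0.002], [1.0, 0.001, -0.0], [-0.0, 0.002, -1.0]]
contact_force: [0.8, -0.6, -0.8]
width: 0.996
grip_force: 0.0
```

```bash
python3 - <<'E'
from h import *
print(arm.get_state()["position"])
arm.snapshot("scene");arm.snapshot("top")
for n in("jar","spray_can"):
  for c in("top","scene"): print(n,c,xy(n,c))
print(rect("stone","scene",.032))
E
```

```text
[ 0.4882743  -0.00808189  0.20080611]
jar top [([0.366, -0.336, 0.007], 0.85)]
jar scene [([0.367, -0.334, 0.006], 0.57)]
spray_can top [([0.518, 0.064, 0.007], 0.67)]
spray_can scene [([0.518, 0.066, -0.0], 0.59)]
('stone', None)
```

Request:
apply_moves([
  [[1.3, 3.3, 0, 0, 0, 0, 1], [2.6, 6.6, 0, 0, 0, 0, 1], [2.6, 6.6, -1, 0, 0, 0, 1], [2.6, 6.6, -4, 0, 0, 0, 1], [2.6, 6.6, -7, 0, 0, 0, 1], [2.6, 6.6, -10, 0, 0, 0, 1], [2.6, 6.6, -11, 0, 0, 0, 1], [2.6, 6.6, -11.5, 0, 0, 0, 1], [2.6, 6.6, -11.5, 0, 0, 0, 1], [2.6, 6.6, -11.5, 0, 0, 0, -1]],
])

```text
t: 9.72
position: [0.5149, 0.0552, 0.0866]
orientation: [[0.0, 1.0, 0.002], [1.0, -0.0, -0.0], [-0.0, 0.002, -1.0]]
contact_force: [-0.7, -0.1, -0.2]
width: 0.97
grip_force: 0.0
```

Request:
apply_moves([
  [[0, 0, 0, 0, 0, 0, -1], [0, 0, 0, 0, 0, 0, -1], [0, 0, 0, 0, 0, 0, -1], [0, 0, 0, 0, 0, 0, -1], [0, 0, 0, 0, 0, 0, -1], [0, 0, 0, 0, 0, 0, -1], [0, 0, 0, 0, 0, 0, -1], [0, 0, 1, 0, 0, 0, -1]],
])

```text
t: 10.38
position: [0.5117, 0.0559, 0.0929]
orientation: [[-0.001, 1.0, -0.005], [1.0, 0.001, -0.0], [-0.0, -0.005, -1.0]]
contact_force: [-0.6, 0.2, -3.3]
width: 0.562
grip_force: 29.9
```

The can is gripped about 8 mm off axis because the last transit lagged. I'll set it back and regrip.

Request:
apply_moves([
  [[0, 0, -0.5, 0, 0, 0, -1], [0, 0, -0.9, 0, 0, 0, -1], [0, 0, -1, 0, 0, 0, -1], [0, 0, -1, 0, 0, 0, -1], [0, 0, -1, 0, 0, 0, 0.6], [0, 0, -1, 0, 0, 0, 0.6], [0, 0, -1, 0, 0, 0, 0.6], [0, 0.8, -1, 0, 0, 0, 0.6], [0, 0.8, -1, 0, 0, 0, 0.6], [0, 0.8, -1, 0, 0, 0, -1]],
])

```text
t: 11.22
position: [0.5136, 0.0643, 0.085]
orientation: [[-0.002, 1.0, -0.0], [1.0, 0.002, 0.0], [0.0, -0.0, -1.0]]
contact_force: [0.0, -1.0, -0.1]
width: 0.769
grip_force: 0.0
```

Request:
apply_moves([
  [[0, 0, 0, 0, 0, 0, -1], [0, 0, 0, 0, 0, 0, -1], [0, 0, 0, 0, 0, 0, -1], [0, 0, 0, 0, 0, 0, -1], [0, 0, 0, 0, 0, 0, -1], [0, 0, 0, 0, 0, 0, -1]],
])

```text
t: 11.72
position: [0.514, 0.0638, 0.0852]
orientation: [[-0.001, 1.0, 0.001], [1.0, 0.001, 0.0], [0.0, 0.001, -1.0]]
contact_force: [1.2, 0.5, -1.7]
width: 0.56
grip_force: 30.0
```

Request:
apply_moves([
  [[0, 0, 1, 0, 0, 0, -1], [0, 0, 3, 0, 0, 0, -1], [0, 0, 5, 0, 0, 0, -1], [0, -1, 7, 0, 0, 0, -1], [0.7, -4, 8, 0, 0, 0, -1], [1.2, -7, 8, 0, 0, 0, -1], [1.7, -10, 8, 0, 0, 0, -1], [2.3, -13.5, 8, 0, 0, 0, -1], [2.9, -17, 8, 0, 0, 0, -1], [3.5, -20.5, 8, 0, 0, 0, -1]],
])

```text
t: 12.55
position: [0.548, -0.1425, 0.1649]
orientation: [[-0.001, 1.0, -0.001], [1.0, 0.001, 0.001], [0.001, -0.001, -1.0]]
contact_force: [0.8, 0.9, -4.2]
width: 0.562
grip_force: 30.0
```

Request:
apply_moves([
  [[0.6, -3.5, 0, 0, 0, 0, -1], [1.2, -7, 0, 0, 0, 0, -1], [1.8, -10.5, 0, 0, 0, 0, -1], [2.4, -14, 0, 0, 0, 0, -1], [3, -17.5, 0, 0, 0, 0, -1], [3.5, -20, 0, 0, 0, 0, -1], [3.7, -20.8, -1, 0, 0, 0, -1], [3.7, -20.8, -3, 0, 0, 0, -1], [3.7, -20.8, -5, 0, 0, 0, -1], [3.7, -20.8, -7, 0, 0, 0, -1]],
])

```text
t: 13.38
position: [0.585, -0.3485, 0.0935]
orientation: [[-0.001, 1.0, -0.002], [1.0, 0.001, 0.002], [0.002, -0.002, -1.0]]
contact_force: [-0.7, 0.8, -3.7]
width: 0.56
grip_force: 30.0
```

Request:
apply_moves([
  [[0, 0, -0.3, 0, 0, 0, -1], [0, 0, -0.6, 0, 0, 0, -1], [0, 0, -0.7, 0, 0, 0, -1], [0, 0, -0.7, 0, 0, 0, -1], [0, 0, -0.7, 0, 0, 0, 0.7], [0, 0, -0.7, 0, 0, 0, 0.7], [0, 0, -0.7, 0, 0, 0, 1], [0, 0, 2, 0, 0, 0, 1], [0, 0, 5, 0, 0, 0, 1], [0, 0, 8, 0, 0, 0, 1]],
])

```text
t: 14.22
position: [0.5855, -0.349, 0.1763]
orientation: [[-0.001, 1.0, -0.0], [1.0, 0.001, 0.0], [0.0, -0.0, -1.0]]
contact_force: [0.7, -0.2, -0.1]
width: 0.926
grip_force: 0.0
```

```bash
python3 - <<'E'
from h import *
s=arm.get_state();print(s["position"],s["q"].round(2))
arm.snapshot("scene");arm.snapshot("top")
for n in("tin","spray_can","jar","stone"):
  for c in("top","scene"): print(n,c,xy(n,c))
print(rect("stone","scene",.032))
print(rect("stone","top",.032))
E
```

```text
[ 0.58553903 -0.3490209   0.17627271] [-0.62  0.23  1.62  0.    1.29 -0.62]
tin top [([0.659, -0.007, 0.006], 0.93)]
tin scene [([0.662, -0.006, 0.003], 0.57)]
spray_can top [([0.585, -0.349, 0.009], 0.97)]
spray_can scene []
jar top [([0.365, -0.332, 0.007], 0.62)]
jar scene [([0.365, -0.332, 0.006], 0.69)]
stone top [([0.588, 0.009, 0.004], 0.62)]
stone scene [([0.588, 0.007, 0.006], 0.6)]
('stone', 'scene', 0.7, 'c', 607, 52, 'size', 80, 65, 'long-axis deg', -7.6)
('stone', 'top', 0.83, 'c', 581, 9, 'size', 160, 61, 'long-axis deg', 80.7)
```

Request:
apply_moves([
  [[0.7, 3, 2.4, 0, 0, -0.12, 1], [1.4, 6.5, 2.4, 0, 0, -0.24, 1], [2.1, 10, 2.4, 0, 0, -0.36, 1], [2.8, 13.5, 2.4, 0, 0, -0.48, 1], [3.5, 17, 2.4, 0, 0, -0.6, 1], [4.2, 20.5, 2.4, 0, 0, -0.72, 1], [4.9, 24, 2.4, 0, 0, -0.84, 1], [5.6, 27.5, 2.4, 0, 0, -0.96, 1], [6.3, 31, 2.4, 0, 0, -1.08, 1], [7.3, 34.1, 2.4, 0, 0, -1.2, 1]],
])

```text
t: 15.65
position: [0.6585, -0.0059, 0.1988]
orientation: [[0.934, 0.358, -0.001], [0.358, -0.934, 0.0], [-0.0, -0.0, -1.0]]
contact_force: [0.7, -0.4, -0.2]
width: 0.999
grip_force: 0.0
```

Request:
apply_moves([
  [[0, 0, 0, 0, 0, -0.12, 1], [0, 0, 0, 0, 0, -0.24, 1], [0, 0, 0, 0, 0, -0.36, 1], [0, 0, 0, 0, 0, -0.42, 1], [0, 0, -2, 0, 0, -0.42, 1], [0, 0, -4, 0, 0, -0.42, 1], [0, 0, -5, 0, 0, -0.42, 1], [0, 0, -5, 0, 0, -0.42, 1]],
])

```text
t: 16.32
position: [0.6566, -0.0079, 0.1451]
orientation: [[0.999, -0.048, -0.007], [-0.048, -0.999, 0.001], [-0.007, -0.0, -1.0]]
contact_force: [0.5, 0.2, 0.0]
width: 1.0
grip_force: 0.0
```

```bash
python3 - <<'E'
from h import *
s=arm.get_state();print(s["position"],s["orientation"].round(3).tolist(),s["q"].round(2))
a=arm.snapshot("scene")[100:260,240:400,::-1];b=arm.snapshot("top")[120:280,250:410,::-1]
cv2.imwrite("pics/both2.png",cv2.resize(np.hstack([a,b]),(800,400),interpolation=cv2.INTER_CUBIC))
E
```

```text
[ 0.65655817 -0.00793483  0.14509575] [[0.999, -0.048, -0.007], [-0.048, -0.999, 0.001], [-0.007, -0.0, -1.0]] [-0.09  0.2   1.7  -0.    1.24  1.53]
```

View pics/both2.png

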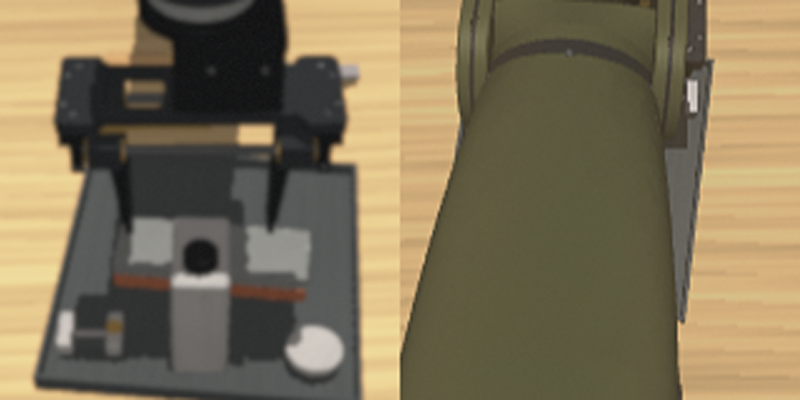

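The fingers straddle the tin evenly (at px 130 and 272, with the tin at 201). Going down to grip.

Request:
apply_moves([
  [[0, 0, -2, 0, 0, 0, 1], [0, 0, -4, 0, 0, 0, 1], [0, 0, -6, 0, 0, 0, 1], [0, 0, -7.5, 0, 0, 0, 1], [0, 0, -7.9, 0, 0, 0, 1], [0, 0, -7.9, 0, 0, 0, 0], [0, 0, -7.9, 0, 0, 0, -1], [0, 0, -7.9, 0, 0, 0, -1], [0, 0, -7.9, 0, 0, 0, -1], [0, 0, -7.9, 0, 0, 0, -1]],
])

```text
t: 17.25
position: [0.6596, -0.0082, 0.0715]
orientation: [[0.999, -0.048, 0.002], [-0.048, -0.999, -0.0], [0.002, 0.0, -1.0]]
contact_force: [0.8, 0.5, 1.0]
width: 0.708
grip_force: 0.0
```

Request:
apply_moves([
  [[0, 0, 0, 0, 0, 0, -1], [0, 0, 0, 0, 0, 0, -1], [0, 0, 0, 0, 0, 0, -1], [0, 0, 0, 0, 0, 0, -1], [0, 0, 0, 0, 0, 0, -1]],
])

```text
t: 17.67
position: [0.6588, -0.0079, 0.0702]
orientation: [[0.999, -0.048, 0.0], [-0.048, -0.999, 0.0], [0.0, -0.0, -1.0]]
contact_force: [-0.2, 1.6, 0.3]
width: 0.442
grip_force: 29.9
```

Request:
apply_moves([
  [[0, 0, 1, 0, 0, 0, -1], [0, 0, 3, 0, 0, 0, -1], [0, 0, 6, 0, 0, 0, -1], [-0.4, -0.7, 8, 0, 0, 0, -1], [-1.5, -2.8, 9, 0, 0, 0, -1], [-3.1, -5.6, 9, 0, 0, 0, -1], [-4.7, -8.6, 9, 0, 0, 0, -1], [-6.3, -11.6, 9, 0, 0, 0, -1], [-7.9, -14.5, 9, 0, 0, 0, -1], [-9.5, -17.4, 9, 0, 0, 0, -1]],
])

```text
t: 18.5
position: [0.5622, -0.1832, 0.1597]
orientation: [[0.999, -0.048, -0.001], [-0.048, -0.999, 0.0], [-0.001, -0.0, -1.0]]
contact_force: [0.7, -0.3, -4.5]
width: 0.439
grip_force: 29.9
```

Request:
apply_moves([
  [[-1.6, -3, 0, 0, 0, 0, -1], [-3.2, -6, 0, 0, 0, 0, -1], [-4.8, -9, 0, 0, 0, 0, -1], [-6.4, -12, 0, 0, 0, 0, -1], [-8, -14.8, 0, 0, 0, 0, -1], [-8.8, -16, 0, 0, 0, 0, -1], [-8.8, -16, -2, 0, 0, 0, -1], [-8.8, -16, -4, 0, 0, 0, -1], [-8.8, -16, -6, 0, 0, 0, -1], [-8.8, -16, -7.5, 0, 0, 0, -1]],
])

```text
t: 19.33
position: [0.4746, -0.3412, 0.083]
orientation: [[0.999, -0.048, -0.002], [-0.048, -0.999, 0.002], [-0.002, -0.002, -1.0]]
contact_force: [-0.1, -1.1, -3.7]
width: 0.441
grip_force: 29.9
```

Request:
apply_moves([
  [[0, 0, -0.4, 0, 0, 0, -1], [0, 0, -0.8, 0, 0, 0, -1], [0, 0, -1.1, 0, 0, 0, -1], [0, 0, -1.2, 0, 0, 0, -1], [0, 0, -1.2, 0, 0, 0, -1], [0, 0, -1.2, 0, 0, 0, 0.5], [0, 0, -1.2, 0, 0, 0, 0.5], [0, 0, -1.2, 0, 0, 0, 0.7], [0, 0, 1, 0, 0, 0, 1], [0, 0, 4, 0, 0, 0, 1]],
])

```text
t: 20.17
position: [0.4742, -0.3408, 0.123]
orientation: [[0.999, -0.048, -0.004], [-0.048, -0.999, 0.004], [-0.005, -0.004, -1.0]]
contact_force: [0.6, -0.8, 0.2]
width: 0.736
grip_force: 0.0
```

```bash
python3 - <<'E'
from h import *
s=arm.get_state();print(s["position"],s["q"].round(2))
arm.snapshot("scene");a=arm.snapshot("top");cv2.imwrite("pics/top3.png",cv2.resize(a[100:320,140:520,::-1],None,fx=2,fy=2))
for n in("tin","spray_can","jar","stone"):
  for c in("top","scene"): print(n,c,xy(n,c))
for c in("top","scene"):print(rect("stone",c,.032))
for c in("top","scene"):print(rect("stone_holder",c,.022),xy("stone_holder",c))
E
```

```text
[ 0.47417576 -0.34080913  0.12302716] [-0.72  0.07  1.89 -0.    1.18  0.9 ]
tin top [([0.474, -0.346, 0.007], 0.5)]
tin scene [([0.479, -0.343, 0.004], 0.91)]
spray_can top [([0.589, -0.349, 0.012], 0.74)]
spray_can scene [([0.586, -0.346, 0.001], 0.81)]
jar top [([0.369, -0.333, 0.007], 0.8)]
jar scene [([0.363, -0.333, 0.003], 0.87)]
stone top [([0.591, 0.008, 0.004], 0.95)]
stone scene [([0.588, 0.007, 0.005], 0.79)]
('stone', 'top', 0.75, 'c', 581, 9, 'size', 160, 60, 'long-axis deg', 79.9)
('stone', 'scene', 0.69, 'c', 600, 6, 'size', 159, 83, 'long-axis deg', 79.5)
('stone_holder', 'top', 0.67, 'c', 471, 328, 'size', 259, 104, 'long-axis deg', -4.4) [([0.474, 0.332, 0.001], 0.96)]
('stone_holder', 'scene', 0.78, 'c', 486, 324, 'size', 276, 109, 'long-axis deg', -4.7) [([0.47, 0.329, 0.0], 0.75)]
```

View pics/top3.png

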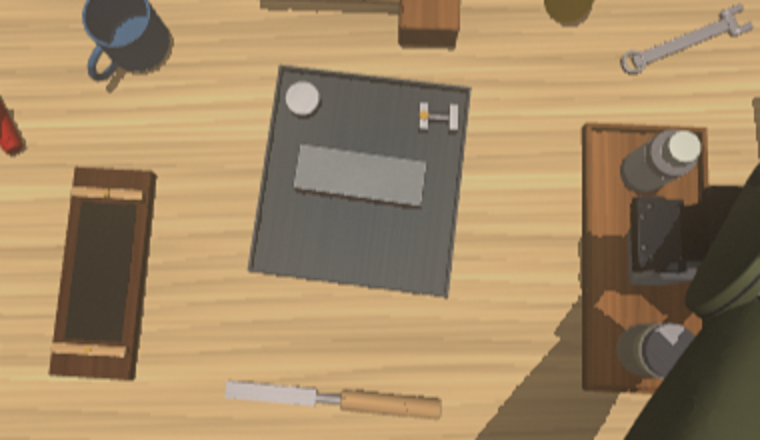

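Request:
apply_moves([
  [[0, 0, 3.5, 0, 0, 0, 1], [0, 0, 7.5, 0, 0, 0, 1], [1, 3.5, 8, 0, 0, 0.12, 1], [2.2, 7.3, 8, 0, 0, 0.24, 1], [3.4, 11, 8, 0, 0, 0.36, 1], [4.5, 14.6, 8, 0, 0, 0.48, 1], [5.7, 18.2, 8, 0, 0, 0.6, 1], [6.9, 21.9, 8, 0, 0, 0.72, 1], [8.1, 25.5, 8, 0, 0, 0.84, 1], [9.3, 29.1, 8, 0, 0, 0.96, 1]],
])

```text
t: 21.8
position: [0.5691, -0.0492, 0.2053]
orientation: [[0.608, 0.794, 0.001], [0.794, -0.608, -0.0], [0.0, 0.001, -1.0]]
contact_force: [0.7, 0.9, 0.9]
width: 1.001
grip_force: 0.0
```

Request:
apply_moves([
  [[1, 3, 0, 0, 0, 0.12, 1], [1.9, 5.8, 0, 0, 0, 0.24, 1], [1.9, 5.8, -2, 0, 0, 0.36, 1], [1.9, 5.8, -4, 0, 0, 0.48, 1], [1.9, 5.8, -6, 0, 0, 0.484, 1], [1.9, 5.8, -9, 0, 0, 0.484, 1], [1.9, 5.8, -11, 0, 0, 0.484, 1], [1.9, 5.8, -11.5, 0, 0, 0.484, 1], [1.9, 5.8, -11.5, 0, 0, 0.484, 1]],
])

```text
t: 22.55
position: [0.5863, 0.007, 0.088]
orientation: [[0.174, 0.985, -0.004], [0.985, -0.174, 0.0], [-0.0, -0.004, -1.0]]
contact_force: [0.8, -0.8, 0.6]
width: 0.998
grip_force: 0.0
```

```bash
python3 - <<'E'
from h import *
s=arm.get_state();print(s["position"],s["orientation"].round(3).tolist(),s["q"].round(2))
a=arm.snapshot("scene")[100:260,240:400,::-1];b=arm.snapshot("top")[120:280,250:410,::-1]
cv2.imwrite("pics/both4.png",cv2.resize(np.hstack([a,b]),(800,400),interpolation=cv2.INTER_CUBIC))
E
```

```text
[0.58626735 0.00699441 0.087979  ] [[0.174, 0.985, -0.004], [0.985, -0.174, 0.0], [-0.0, -0.004, -1.0]] [-0.08  0.12  1.91 -0.    1.12  0.1 ]
```

View pics/both4.png

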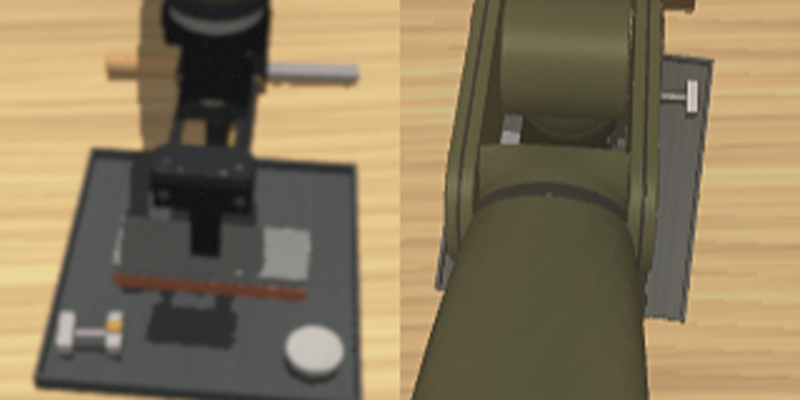

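The fingers are over the middle of the stone (px 205 against 211) and aligned with it. Lowering and gripping.

Request:
apply_moves([
  [[0, 0, -2, 0, 0, 0, 1], [0, 0, -4, 0, 0, 0, 1], [0, 0, -5.5, 0, 0, 0, 1], [0, 0, -6.3, 0, 0, 0, 1], [0, 0, -6.7, 0, 0, 0, 1], [0, 0, -6.7, 0, 0, 0, -1], [0, 0, -6.7, 0, 0, 0, -1], [0, 0, -6.7, 0, 0, 0, -1], [0, 0, -6.7, 0, 0, 0, -1], [0, 0, -6.7, 0, 0, 0, -1]],
], newtons=45)

```text
t: 23.48
position: [0.5884, 0.0068, 0.024]
orientation: [[0.174, 0.985, 0.002], [0.985, -0.174, -0.0], [0.0, 0.002, -1.0]]
contact_force: [-0.1, 0.3, -0.3]
width: 0.704
grip_force: 0.0
```

Request:
apply_moves([
  [[0, 0, 0, 0, 0, 0, -1], [0, 0, 0, 0, 0, 0, -1], [0, 0, 0, 0, 0, 0, -1], [0, 0, 0.5, 0, 0, 0, -1], [0, 0, 2, 0, 0, 0, -1], [0, 0, 4, 0, 0, 0, -1], [0, 0, 5, 0, 0, 0, -1], [0, 0, 5, 0, 0, 0, -1]],
])

```text
t: 24.15
position: [0.5897, 0.0067, 0.0755]
orientation: [[0.174, 0.985, 0.005], [0.985, -0.174, -0.0], [0.0, 0.005, -1.0]]
contact_force: [1.0, -0.5, -4.5]
width: 0.585
grip_force: 45.0
```

```bash
python3 - <<'E'
from h import *
s=arm.get_state();print(s["position"],s["orientation"].round(3).tolist(),s["torque"].round(2))
a=arm.snapshot("scene")
for c in("top","scene"):arm.snapshot(c);print(rect("stone",c,.083),xy("stone",c))
E
```

```text
[0.58969646 0.00668977 0.07552183] [[0.174, 0.985, 0.005], [0.985, -0.174, -0.0], [0.0, 0.005, -1.0]] [ 0.02 -0.2  -0.  ]
('stone', 'top', 0.72, 'c', 607, 65, 'size', 22, 14, 'long-axis deg', -0.6) []
('stone', 'scene', 0.85, 'c', 611, 51, 'size', 83, 66, 'long-axis deg', -11.4) [([0.587, 0.009, 0.055], 0.97)]
```

Request:
apply_moves([
  [[-0.5, 1.5, 1.5, 0, 0, -0.1, -1], [-1.5, 4.5, 3, 0, 0, -0.22, -1], [-2.6, 7.5, 3, 0, 0, -0.34, -1], [-3.8, 10.7, 3, 0, 0, -0.46, -1], [-5, 13.9, 3, 0, 0, -0.58, -1], [-6.2, 17.1, 3, 0, 0, -0.7, -1], [-7.4, 20.3, 3, 0, 0, -0.82, -1], [-8.6, 23.5, 3, 0, 0, -0.94, -1], [-9.8, 26.7, 3, 0, 0, -1.06, -1], [-11, 29.9, 3, 0, 0, -1.18, -1]],
])

```text
t: 25.33
position: [0.4766, 0.3072, 0.1025]
orientation: [[0.978, 0.208, -0.001], [0.208, -0.978, -0.0], [-0.001, 0.0, -1.0]]
contact_force: [1.1, 0.2, -4.7]
width: 0.588
grip_force: 45.0
```

Request:
apply_moves([
  [[-0.5, 1.5, 0, 0, 0, -0.12, -1], [-0.7, 2.4, 0, 0, 0, -0.24, -1], [-0.7, 2.4, 0, 0, 0, -0.295, -1], [-0.7, 2.4, -1, 0, 0, -0.295, -1], [-0.7, 2.4, -2, 0, 0, -0.295, -1], [-0.7, 2.4, -2, 0, 0, -0.295, -1], [-0.7, 2.4, -2, 0, 0, -0.295, -1], [-0.7, 2.4, -2, 0, 0, -0.295, -1]],
])

```text
t: 26.0
position: [0.4707, 0.3293, 0.0824]
orientation: [[0.997, -0.079, -0.001], [-0.079, -0.997, -0.001], [-0.001, 0.001, -1.0]]
contact_force: [0.8, 0.2, -5.5]
width: 0.584
grip_force: 45.0
```

```bash
python3 - <<'E'
from h import *
s=arm.get_state();print(s["position"],s["orientation"].round(3).tolist(),s["q"].round(2))
a=arm.snapshot("scene");b=arm.snapshot("top")
for c in("top","scene"):print(rect("stone",c,.103),xy("stone",c))
cv2.imwrite("pics/both5.png",cv2.resize(np.hstack([a[100:240,400:540,::-1],b[150:290,120:260,::-1]]),(800,400),interpolation=cv2.INTER_CUBIC))
E
```

```text
[0.47068525 0.32928277 0.08240588] [[0.997, -0.079, -0.001], [-0.079, -0.997, -0.001], [-0.001, 0.001, -1.0]] [ 0.52  0.1   1.94 -0.    1.11  2.17]
('stone', 'top', 0.56, 'c', 411, 320, 'size', 54, 50, 'long-axis deg', 86.9) [([0.476, 0.334, 0.065], 0.89)]
('stone', 'scene', 0.68, 'c', 510, 312, 'size', 165, 68, 'long-axis deg', -4.6) [([0.47, 0.331, 0.066], 0.72)]
```

View pics/both5.png

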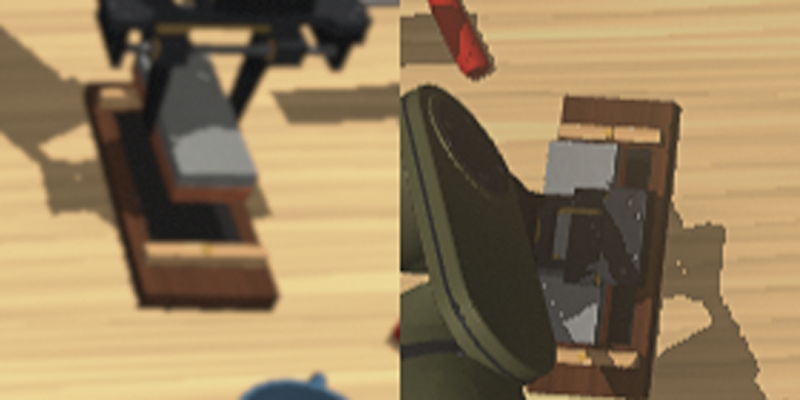

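The stone (grey up) hangs over the holder and is parallel to it. I'll check its ends numerically against the cleats.

```bash
python3 - <<'E'
from h import *
f=lambda p:(np.array(p)-[400,0])*140/400+[120,150]
q=plane(f([(548,141),(618,145),(540,343),(598,347)]),"top",.0915)*1000
print("stone",q.round().tolist(),q.mean(0).round())
q=plane(f([(558,135),(660,142),(530,350),(637,363)]),"top",.032)*1000
print("cleat inner ends top",q.round().tolist(),q.mean(0).round())
g=lambda p:np.array(p)*140/400+[400,100]
print("scene front edge stone top",(plane(g([(170,180),(255,176)]),"scene",.0915)*1000).round().tolist())
E
```

```text
stone [[550.0, 352.0], [546.0, 294.0], [389.0, 350.0], [385.0, 304.0]] [467. 325.]
cleat inner ends top [[567.0, 368.0], [558.0, 278.0], [383.0, 383.0], [370.0, 292.0]] [469. 331.]
scene front edge stone top [[559.0, 285.0], [558.0, 347.0]]
```

Request:
apply_moves([
  [[0.1, 0.2, -1, 0, 0, 0, -1], [0.1, 0.2, -2, 0, 0, 0, -1], [0.1, 0.2, -3, 0, 0, 0, -1], [0.1, 0.2, -3.7, 0, 0, 0, -1], [0.1, 0.2, -4.1, 0, 0, 0, -1], [0.1, 0.2, -4.3, 0, 0, 0, -1], [0.1, 0.2, -4.4, 0, 0, 0, -1], [0.1, 0.2, -4.4, 0, 0, 0, -1]],
])

```text
t: 26.97
position: [0.4721, 0.3321, 0.0394]
orientation: [[0.997, -0.079, 0.001], [-0.079, -0.997, 0.001], [0.001, -0.001, -1.0]]
contact_force: [-0.2, -0.8, -4.1]
width: 0.587
grip_force: 45.0
```

Request:
apply_moves([
  [[0, 0, -0.1, 0, 0, 0, -1], [0, 0, -0.1, 0, 0, 0, -1], [0, 0, -0.1, 0, 0, 0, 0.5], [0, 0, -0.1, 0, 0, 0, 0.6], [0, 0, -0.1, 0, 0, 0, 0.8], [0, 0, -0.1, 0, 0, 0, 0.8], [0, 0, 2, 0, 0, 0, 1], [0, 0, 5, 0, 0, 0, 1], [0, 0, 9, 0, 0, 0, 1], [0, 0, 13, 0, 0, 0, 1]],
])

```text
t: 27.8
position: [0.4711, 0.3314, 0.1694]
orientation: [[0.997, -0.079, -0.002], [-0.079, -0.997, -0.001], [-0.002, 0.001, -1.0]]
contact_force: [0.4, 0.3, -0.5]
width: 0.995
grip_force: 0.0
```

Request:
apply_moves([
  [[0, -2, 3, 0, 0, 0, 1], [0, -6, 3, 0, 0, 0, 1], [0, -10, 3, 0, 0, 0, 1], [0, -14, 3, 0, 0, 0, 1], [0, -18, 3, 0, 0, 0, 1], [0, -22, 3, 0, 0, 0.03, 1], [0, -26, 3, 0, 0, 0.03, 1], [0, -30, 3, 0, 0, 0.03, 1], [0, -34, 3, 0, 0, 0.03, 1], [0, -38, 3, 0, 0, 0.03, 1]],
])

```text
t: 28.63
position: [0.4716, -0.0501, 0.1994]
orientation: [[0.999, -0.049, 0.002], [-0.049, -0.999, -0.0], [0.002, 0.0, -1.0]]
contact_force: [0.1, 0.4, -0.1]
width: 1.0
grip_force: 0.0
```

```bash
python3 - <<'E'
from h import *
s=arm.get_state();print(s["position"],s["orientation"].round(3).tolist())
a=arm.snapshot("scene");b=arm.snapshot("top")
for c in("top","scene"):print(rect("stone",c,.048),xy("stone",c),xy("stone_holder",c),[xy(n,c) for n in("tin","jar","spray_can")])
cv2.imwrite("pics/both6.png",cv2.resize(np.hstack([a[100:240,400:540,::-1],b[150:290,120:260,::-1]]),(800,400),interpolation=cv2.INTER_CUBIC))
E
```

```text
[ 0.471603   -0.0500607   0.19943889] [[0.999, -0.049, 0.002], [-0.049, -0.999, -0.0], [0.002, 0.0, -1.0]]
('stone', 'top', 0.92, 'c', 469, 328, 'size', 162, 65, 'long-axis deg', -4.7) [([0.476, 0.334, 0.02], 0.69)] [([0.474, 0.335, 0.001], 0.7)] [[([0.475, -0.344, 0.003], 0.95)], [([0.369, -0.335, 0.002], 0.57)], [([0.588, -0.351, 0.011], 0.74)]]
('stone', 'scene', 0.65, 'c', 488, 325, 'size', 185, 69, 'long-axis deg', -4.1) [([0.47, 0.334, 0.025], 0.85)] [([0.472, 0.331, -0.001], 0.82)] [[([0.473, -0.347, 0.006], 0.94)], [([0.366, -0.332, 0.005], 0.97)], [([0.584, -0.351, 0.006], 0.93)]]
```

View pics/both6.png

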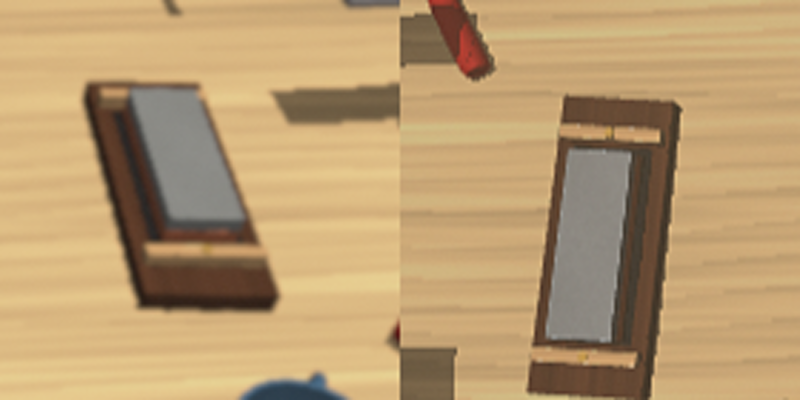

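```bash
python3 - <<'E'
from h import *
f=lambda p:(np.array(p)-[400,0])*140/400+[120,150]
g=lambda p:np.array(p)*140/400+[400,100]
for nm,h,c,p,z in(("stone",f,"top",[(567,148),(631,150),(612,342),(546,338)],.048),("holder",f,"top",[(565,95),(680,103),(650,400),(528,392)],.02),("cleats",f,"top",[(559,124),(662,131),(637,365),(531,347)],.032),
 ("stone",g,"scene",[(131,88),(196,86),(245,226),(168,223)],.048),("holder",g,"scene",[(88,84),(198,83),(277,296),(140,304)],.02)):
  q=plane(h(p),c,z)*1000;print(nm,c,q.round().tolist(),q.mean(0).round(1))
E
```

```text
stone top [[552.0, 353.0], [549.0, 298.0], [388.0, 308.0], [392.0, 364.0]] [470.4 330.9]
holder top [[605.0, 369.0], [595.0, 265.0], [339.0, 284.0], [347.0, 388.0]] [471.7 326.7]
cleats top [[576.0, 368.0], [568.0, 277.0], [369.0, 292.0], [385.0, 383.0]] [474.5 329.9]
stone scene [[395.0, 312.0], [395.0, 367.0], [564.0, 350.0], [558.0, 295.0]] [477.9 331.1]
holder scene [[350.0, 292.0], [354.0, 389.0], [610.0, 367.0], [612.0, 265.0]] [481.7 328.4]
```

The stone is in the holder, grey up, offset from centre by about 4 mm or less. Now the tin.

Request:
apply_moves([
  [[0.1, -4, 0, 0, 0, 0, 1], [0.2, -8, 0, 0, 0, 0, 1], [0.3, -12, 0, 0, 0, 0, 1], [0.3, -16, 0, 0, 0, 0, 1], [0.3, -20, 0, 0, 0, 0, 1], [0.3, -24, 0, 0, 0, 0, 1], [0.3, -28, 0, 0, 0, 0, 1], [0.3, -29.2, 0, 0, 0, 0, 1], [0.3, -29.2, -2, 0, 0, 0, 1], [0.3, -29.2, -4, 0, 0, 0, 1]],
], newtons=30)

```text
t: 30.17
position: [0.4756, -0.3418, 0.1602]
orientation: [[0.999, -0.051, 0.003], [-0.051, -0.999, -0.002], [0.003, 0.002, -1.0]]
contact_force: [-0.3, -0.4, -0.9]
width: 1.0
grip_force: 0.0
```

Request:
apply_moves([
  [[0, 0, -2, 0, 0, 0, 1], [0, 0, -4, 0, 0, 0, 1], [0, 0, -6, 0, 0, 0, 1], [0, 0, -8, 0, 0, 0, 1], [0, 0, -8.6, 0, 0, 0, 0], [0, 0, -8.6, 0, 0, 0, -1], [0, 0, -8.6, 0, 0, 0, -1], [0, 0, -8.6, 0, 0, 0, -1], [0, 0, -8.6, 0, 0, 0, -1], [0, 0, -8.6, 0, 0, 0, -1]],
])

```text
t: 31.0
position: [0.4756, -0.3407, 0.0747]
orientation: [[0.999, -0.049, 0.002], [-0.049, -0.999, -0.002], [0.002, 0.002, -1.0]]
contact_force: [1.0, 0.2, 0.4]
width: 0.638
grip_force: 0.0
```

Request:
apply_moves([
  [[0, 0, 0, 0, 0, 0, -1], [0, 0, 0, 0, 0, 0, -1], [0, 0, 0, 0, 0, 0, -1], [0, 0, 0, 0, 0, 0, -1]],
])

```text
t: 31.33
position: [0.4751, -0.3408, 0.0738]
orientation: [[0.999, -0.049, 0.001], [-0.049, -0.999, -0.001], [0.001, 0.001, -1.0]]
contact_force: [-1.3, -1.7, 1.7]
width: 0.443
grip_force: 30.0
```

Request:
apply_moves([
  [[0, 0, 1, 0, 0, 0, -1], [0, 0, 3, 0, 0, 0, -1], [0, 0, 6, 0, 0, 0, -1], [0.4, 0.7, 8, 0, 0, 0, -1], [1.5, 2.8, 9, 0, 0, 0, -1], [3.1, 5.6, 9, 0, 0, 0, -1], [4.7, 8.6, 9, 0, 0, 0, -1], [6.3, 11.6, 9, 0, 0, 0, -1], [7.9, 14.5, 9, 0, 0, 0, -1], [9.5, 17.4, 9, 0, 0, 0, -1]],
])

```text
t: 32.17
position: [0.5694, -0.1641, 0.1624]
orientation: [[0.999, -0.049, -0.002], [-0.049, -0.999, 0.001], [-0.002, -0.001, -1.0]]
contact_force: [0.9, -1.2, -2.7]
width: 0.442
grip_force: 30.0
```

Request:
apply_moves([
  [[1.6, 3, 0, 0, 0, 0, -1], [3.2, 6, 0, 0, 0, 0, -1], [4.8, 9, 0, 0, 0, 0, -1], [6.4, 12, 0, 0, 0, 0, -1], [8, 14.8, 0, 0, 0, 0, -1], [8.9, 15.9, 0, 0, 0, 0, -1], [8.9, 15.9, -2, 0, 0, 0, -1], [8.9, 15.9, -4, 0, 0, 0, -1], [8.9, 15.9, -6, 0, 0, 0, -1], [8.9, 15.9, -8, 0, 0, 0, -1]],
])

```text
t: 33.0
position: [0.6579, -0.0071, 0.0816]
orientation: [[0.999, -0.049, -0.002], [-0.049, -0.999, 0.0], [-0.002, -0.0, -1.0]]
contact_force: [-0.1, -0.9, -3.0]
width: 0.44
grip_force: 30.0
```

Cmd z is about 0.083; release at 0.071.

Request:
apply_moves([
  [[0, 0, -0.4, 0, 0, 0, -1], [0, 0, -0.8, 0, 0, 0, -1], [0, 0, -1.1, 0, 0, 0, -1], [0, 0, -1.2, 0, 0, 0, -1], [0, 0, -1.2, 0, 0, 0, -1], [0, 0, -1.2, 0, 0, 0, 0.5], [0, 0, -1.2, 0, 0, 0, 0.5], [0, 0, -1.2, 0, 0, 0, 0.7], [0, 0, 1, 0, 0, 0, 1], [0, 0, 4, 0, 0, 0, 1]],
])

```text
t: 33.83
position: [0.6566, -0.0069, 0.1207]
orientation: [[0.999, -0.049, -0.006], [-0.049, -0.999, 0.001], [-0.006, -0.0, -1.0]]
contact_force: [0.3, -0.2, -0.4]
width: 0.734
grip_force: 0.0
```

Request:
apply_moves([
  [[0, 0, 4, 0, 0, 0, 1], [0, 0, 8, 0, 0, 0, 1], [-0.7, -3.4, 8, 0, 0, 0.12, 1], [-1.4, -6.8, 8, 0, 0, 0.24, 1], [-2.1, -10.2, 8, 0, 0, 0.36, 1], [-2.8, -13.6, 8, 0, 0, 0.48, 1], [-3.5, -17, 8, 0, 0, 0.6, 1], [-4.2, -20.4, 8, 0, 0, 0.72, 1], [-4.9, -23.8, 8, 0, 0, 0.84, 1], [-5.6, -27.2, 8, 0, 0, 0.96, 1]],
])

```text
t: 34.67
position: [0.6026, -0.2809, 0.2044]
orientation: [[0.608, 0.794, 0.002], [0.794, -0.608, -0.001], [0.0, 0.002, -1.0]]
contact_force: [-0.1, 1.0, 1.5]
width: 1.001
grip_force: 0.0
```

Request:
apply_moves([
  [[-0.7, -3, 0, 0, 0, 0.12, 1], [-1.5, -6, 0, 0, 0, 0.24, 1], [-1.7, -6.9, 0, 0, 0, 0.36, 1], [-1.7, -6.9, 0, 0, 0, 0.48, 1], [-1.7, -6.9, 0, 0, 0, 0.6, 1], [-1.7, -6.9, 0, 0, 0, 0.66, 1], [-1.7, -6.9, -2, 0, 0, 0.66, 1], [-1.7, -6.9, -4, 0, 0, 0.66, 1], [-1.7, -6.9, -4, 0, 0, 0.66, 1]],
])

```text
t: 35.42
position: [0.584, -0.347, 0.1593]
orientation: [[0.0, 1.0, -0.005], [1.0, -0.0, 0.003], [0.003, -0.005, -1.0]]
contact_force: [-0.2, 1.1, -0.4]
width: 0.999
grip_force: 0.0
```

```bash
python3 - <<'E'
from h import *
s=arm.get_state();print(s["position"],s["orientation"].round(3).tolist())
a=arm.snapshot("scene");b=arm.snapshot("top")
for c in("top","scene"):print([xy(n,c) for n in("tin","jar","spray_can")],rect("tin",c,.109))
E
```

```text
[ 0.58403441 -0.34697988  0.15928286] [[0.0, 1.0, -0.005], [1.0, -0.0, 0.003], [0.003, -0.005, -1.0]]
[[([0.66, -0.011, 0.004], 0.91)], [], [([0.587, -0.347, 0.008], 0.98)]] ('tin', 'top', 0.59, 'c', 649, -7, 'size', 93, 42, 'long-axis deg', -1.4)
[[([0.664, -0.008, 0.006], 0.97)], [([0.363, -0.333, 0.005], 0.66)], [([0.586, -0.35, 0.006], 0.78)]] ('tin', 'scene', 0.95, 'c', 703, -8, 'size', 140, 40, 'long-axis deg', -2.4)
```

Request:
apply_moves([
  [[0, -0.1, -2, 0, 0, 0, 1], [0, -0.1, -4, 0, 0, 0, 1], [0, -0.1, -6, 0, 0, 0, 1], [0, -0.1, -7, 0, 0, 0, 1], [0, -0.1, -7.4, 0, 0, 0, 0.5], [0, -0.1, -7.4, 0, 0, 0, -1], [0, -0.1, -7.4, 0, 0, 0, -1], [0, -0.1, -7.4, 0, 0, 0, -1], [0, -0.1, -7.4, 0, 0, 0, -1], [0, -0.1, -7.4, 0, 0, 0, -1]],
])

```text
t: 36.75
position: [0.5864, -0.3496, 0.0905]
orientation: [[-0.0, 1.0, 0.002], [1.0, 0.0, -0.001], [-0.001, 0.002, -1.0]]
contact_force: [0.7, 0.8, 0.7]
width: 0.636
grip_force: 0.0
```

Request:
apply_moves([
  [[0, 0, 0, 0, 0, 0, -1], [0, 0, 0, 0, 0, 0, -1], [0, 0, 0, 0, 0, 0, -1], [0, 0, 0, 0, 0, 0, -1]],
])

```text
t: 37.08
position: [0.5863, -0.3494, 0.09]
orientation: [[-0.0, 1.0, 0.001], [1.0, 0.0, -0.001], [-0.001, 0.001, -1.0]]
contact_force: [-0.1, 0.8, 2.9]
width: 0.562
grip_force: 30.0
```

Request:
apply_moves([
  [[0, 0, 1, 0, 0, 0, -1], [0, 0, 3, 0, 0, 0, -1], [0, 0, 5, 0, 0, 0, -1], [0, 1, 7, 0, 0, 0, -1], [-0.6, 4, 8, 0, 0, 0, -1], [-1.1, 7, 8, 0, 0, 0, -1], [-1.7, 10, 8, 0, 0, 0, -1], [-2.3, 13.5, 8, 0, 0, 0, -1], [-2.9, 17, 8, 0, 0, 0, -1], [-3.5, 20.5, 8, 0, 0, 0, -1]],
])

```text
t: 37.92
position: [0.5493, -0.1424, 0.1681]
orientation: [[0.001, 1.0, -0.002], [1.0, -0.001, 0.001], [0.001, -0.002, -1.0]]
contact_force: [0.3, 0.2, -2.9]
width: 0.558
grip_force: 30.0
```

Request:
apply_moves([
  [[-0.6, 3.5, 0, 0, 0, 0, -1], [-1.2, 7, 0, 0, 0, 0, -1], [-1.8, 10.5, 0, 0, 0, 0, -1], [-2.4, 14, 0, 0, 0, 0, -1], [-3, 17.5, 0, 0, 0, 0, -1], [-3.5, 20, 0, 0, 0, 0, -1], [-3.6, 20.8, -1, 0, 0, 0, -1], [-3.6, 20.8, -3, 0, 0, 0, -1], [-3.6, 20.8, -5, 0, 0, 0, -1], [-3.6, 20.8, -7, 0, 0, 0, -1]],
])

```text
t: 38.75
position: [0.5141, 0.0638, 0.0977]
orientation: [[-0.001, 1.0, -0.001], [1.0, 0.001, -0.001], [-0.001, -0.001, -1.0]]
contact_force: [0.6, -0.1, -3.0]
width: 0.559
grip_force: 30.0
```

Request:
apply_moves([
  [[0, 0, -0.4, 0, 0, 0, -1], [0, 0, -0.8, 0, 0, 0, -1], [0, 0, -1.0, 0, 0, 0, -1], [0, 0, -1.1, 0, 0, 0, -1], [0, 0, -1.1, 0, 0, 0, -1], [0, 0, -1.1, 0, 0, 0, 0.6], [0, 0, -1.1, 0, 0, 0, 0.6], [0, 0, -1.1, 0, 0, 0, 0.7], [0, 0, 2, 0, 0, 0, 1], [0, 0, 6, 0, 0, 0, 1]],
])

```text
t: 39.58
position: [0.5121, 0.0638, 0.1565]
orientation: [[0.0, 1.0, -0.008], [1.0, -0.0, -0.0], [-0.0, -0.008, -1.0]]
contact_force: [0.7, -0.7, -0.1]
width: 0.852
grip_force: 0.0
```

Request:
apply_moves([
  [[0, 0, 3, 0, 0, 0, 1], [-1, -3, 4, 0, 0, 0, 1], [-2.3, -6.5, 4, 0, 0, 0, 1], [-3.6, -10, 4, 0, 0, 0, 1], [-4.9, -13.5, 4, 0, 0, 0, 1], [-6.2, -17, 4, 0, 0, 0, 1], [-7.5, -20.5, 4, 0, 0, 0, 1], [-8.8, -24, 4, 0, 0, 0, 1], [-10.1, -27.5, 4, 0, 0, 0, 1], [-11.4, -31, 4, 0, 0, 0, 1]],
])

```text
t: 40.42
position: [0.4002, -0.248, 0.2003]
orientation: [[0.0, 1.0, 0.002], [1.0, -0.0, -0.002], [-0.002, 0.002, -1.0]]
contact_force: [1.4, 0.1, -0.4]
width: 1.0
grip_force: 0.0
```

Request:
apply_moves([
  [[-1.2, -3.3, 0, 0, 0, 0, 1], [-2.4, -6.4, 0, 0, 0, 0, 1], [-3.4, -8.9, 0, 0, 0, 0, 1], [-3.4, -8.9, -2, 0, 0, 0, 1], [-3.4, -8.9, -5, 0, 0, 0, 1], [-3.4, -8.9, -7, 0, 0, 0, 1], [-3.4, -8.9, -7, 0, 0, 0, 1], [-3.4, -8.9, -7, 0, 0, 0, 1]],
])

```text
t: 41.08
position: [0.3664, -0.3348, 0.1288]
orientation: [[0.0, 1.0, -0.001], [1.0, -0.0, 0.001], [0.001, -0.001, -1.0]]
contact_force: [0.7, -0.2, 0.2]
width: 1.001
grip_force: 0.0
```

```bash
python3 - <<'E'
from h import *
s=arm.get_state();print(s["position"],s["orientation"].round(3).tolist())
a=arm.snapshot("scene");b=arm.snapshot("top")
for c in("top","scene"):print([xy(n,c) for n in("tin","jar","spray_can")])
E
```

```text
[ 0.36643698 -0.33482811  0.12880515] [[0.0, 1.0, -0.001], [1.0, -0.0, 0.001], [0.001, -0.001, -1.0]]
[[([0.66, -0.011, 0.002], 0.68)], [([0.368, -0.334, 0.003], 0.66)], [([0.52, 0.066, 0.008], 0.78)]]
[[([0.66, -0.007, 0.004], 0.97)], [([0.366, -0.333, 0.005], 0.86)], [([0.516, 0.066, 0.003], 0.74)]]
```

Request:
apply_moves([
  [[0, 0, -2, 0, 0, 0, 1], [0, 0, -4, 0, 0, 0, 1], [0, 0, -5.5, 0, 0, 0, 1], [0, 0, -6.1, 0, 0, 0, 1], [0, 0, -6.1, 0, 0, 0, 0.5], [0, 0, -6.1, 0, 0, 0, -1], [0, 0, -6.1, 0, 0, 0, -1], [0, 0, -6.1, 0, 0, 0, -1], [0, 0, -6.1, 0, 0, 0, -1], [0, 0, -6.1, 0, 0, 0, -1]],
])

```text
t: 42.32
position: [0.367, -0.3356, 0.0691]
orientation: [[-0.0, 1.0, 0.0], [1.0, 0.0, -0.001], [-0.001, 0.0, -1.0]]
contact_force: [-2.1, 0.4, 2.7]
width: 0.667
grip_force: 30.0
```

Request:
apply_moves([
  [[0, 0, 0, 0, 0, 0, -1], [0, 0, 0, 0, 0, 0, -1]],
])

```text
t: 42.48
position: [0.3671, -0.3357, 0.0691]
orientation: [[-0.0, 1.0, 0.0], [1.0, 0.0, -0.001], [-0.001, 0.0, -1.0]]
contact_force: [-2.4, -0.3, 6.1]
width: 0.668
grip_force: 30.0
```

Request:
apply_moves([
  [[0, 0, 1, 0, 0, 0, -1], [0, 0, 3, 0, 0, 0, -1], [0, 0, 5, 0, 0, 0, -1], [0.5, 1, 7, 0, 0, 0, -1], [1.8, 4, 8, 0, 0, 0, -1], [3.2, 7, 8, 0, 0, 0, -1], [4.5, 10, 8, 0, 0, 0, -1], [5.9, 13, 8, 0, 0, 0, -1], [7.3, 16, 8, 0, 0, 0, -1], [8.6, 19, 8, 0, 0, 0, -1]],
])

```text
t: 43.32
position: [0.4527, -0.1432, 0.1477]
orientation: [[0.0, 1.0, -0.0], [1.0, -0.0, 0.001], [0.001, -0.0, -1.0]]
contact_force: [1.4, 0.1, -2.3]
width: 0.667
grip_force: 30.0
```

Request:
apply_moves([
  [[1.4, 3, 0, 0, 0, 0, -1], [2.7, 6, 0, 0, 0, 0, -1], [4.1, 9, 0, 0, 0, 0, -1], [4.8, 10.5, 0, 0, 0, 0, -1], [5.1, 11.2, 0, 0, 0, 0, -1], [5.1, 11.2, -2, 0, 0, 0, -1], [5.1, 11.2, -4, 0, 0, 0, -1], [5.1, 11.2, -6, 0, 0, 0, -1], [5.1, 11.2, -7, 0, 0, 0, -1], [5.1, 11.2, -7, 0, 0, 0, -1]],
])

```text
t: 44.15
position: [0.501, -0.0332, 0.0748]
orientation: [[0.001, 1.0, -0.007], [1.0, -0.001, 0.001], [0.001, -0.007, -1.0]]
contact_force: [0.2, 0.1, -3.4]
width: 0.67
grip_force: 30.0
```

Cmd z is about 0.078; release at about 0.0665, then rise.

Request:
apply_moves([
  [[0, 0, -0.4, 0, 0, 0, -1], [0, 0, -0.8, 0, 0, 0, -1], [0, 0, -1.0, 0, 0, 0, -1], [0, 0, -1.1, 0, 0, 0, -1], [0, 0, -1.1, 0, 0, 0, -1], [0, 0, -1.1, 0, 0, 0, 0.7], [0, 0, -1.1, 0, 0, 0, 0.7], [0, 0, -1.1, 0, 0, 0, 1], [0, 0, 2, 0, 0, 0, 1], [0, 0, 6, 0, 0, 0, 1]],
])

```text
t: 44.98
position: [0.5009, -0.0326, 0.1353]
orientation: [[-0.0, 1.0, -0.008], [1.0, 0.0, 0.001], [0.001, -0.008, -1.0]]
contact_force: [1.3, -0.7, 0.4]
width: 0.961
grip_force: 0.0
```

Request:
apply_moves([
  [[0, 0, 3, 0, 0, 0, 1], [0, 0, 7, 0, 0, 0, 1], [-1, -4, 8, 0, 0, 0, 1], [-2, -8, 8, 0, 0, 0, 1], [-3, -12, 8, 0, 0, 0, 1], [-4, -16, 8, 0, 0, 0, 1], [-5, -20, 8, 0, 0, 0, 1], [-6, -24, 8, 0, 0, 0, 1], [-7, -28, 8, 0, 0, 0, 1], [-8, -31, 8, 0, 0, 0, 1]],
])

```text
t: 45.82
position: [0.423, -0.3462, 0.219]
orientation: [[0.001, 1.0, 0.001], [1.0, -0.001, -0.002], [-0.002, 0.001, -1.0]]
contact_force: [0.4, 0.3, -0.1]
width: 0.999
grip_force: 0.0
```

```bash
python3 - <<'E'
from h import *
a=arm.snapshot("scene");b=arm.snapshot("top")
for c in("top","scene"):print([(n,xy(n,c)) for n in("tin","jar","spray_can","stone","stone_holder","paste_tin","honing_guide")])
print(rect("tin","top",.109),rect("jar","top",.1),rect("spray_can","top",.13))
cv2.imwrite("pics/top7.png",cv2.resize(b[60:340,140:520,::-1],None,fx=2,fy=2))
E
```

```text
[('tin', [([0.658, -0.011, 0.006], 0.58)]), ('jar', [([0.504, -0.032, 0.003], 0.71)]), ('spray_can', [([0.519, 0.061, 0.009], 0.81)]), ('stone', [([0.473, 0.335, 0.018], 0.95)]), ('stone_holder', [([0.474, 0.334, 0.001], 0.84)]), ('paste_tin', [([0.691, 0.078, 0.003], 0.71)]), ('honing_guide', [([0.66, -0.096, 0.006], 0.47)])]
[('tin', [([0.662, -0.008, 0.004], 0.87)]), ('jar', [([0.504, -0.032, 0.001], 0.68)]), ('spray_can', [([0.516, 0.064, 0.002], 0.94)]), ('stone', [([0.473, 0.334, 0.022], 0.63)]), ('stone_holder', [([0.47, 0.33, -0.002], 0.73)]), ('paste_tin', [([0.693, 0.08, 0.005], 0.73)]), ('honing_guide', [([0.662, -0.092, 0.004], 0.52)])]
('tin', 'top', 0.6, 'c', 647, -7, 'size', 93, 42, 'long-axis deg', -1.5) ('jar', 'top', 0.67, 'c', 498, -27, 'size', 66, 62, 'long-axis deg', -46.3) ('spray_can', 'top', 0.97, 'c', 504, 62, 'size', 62, 53, 'long-axis deg', 25.8)
```

View pics/top7.png

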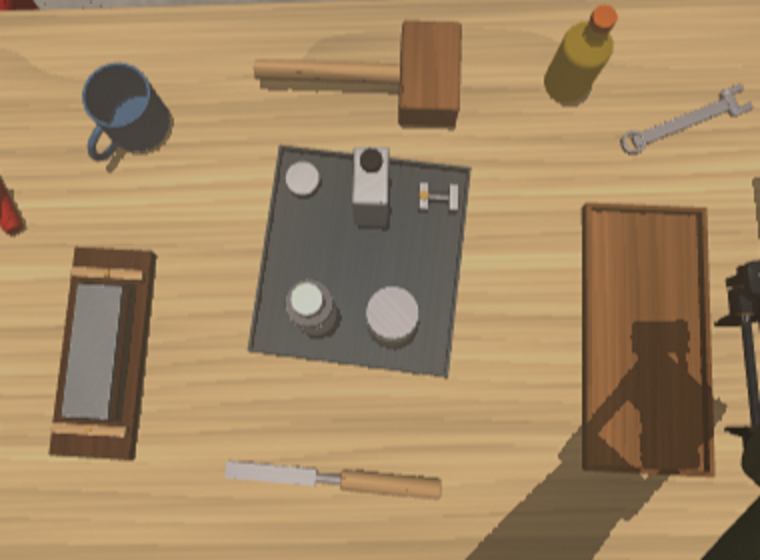

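The jar (392,315), can (308,300) and tin (371,185) all stand where they did at the start. The stone lies grey up between the cleats at (92,350), and the arm is clear.

```bash
python3 -c "
from station import arm
print(arm.job_done())"
```

```text
the job is handed in; nothing more can be done
None
```

I handed the job in at about 46 s of the 141 s allowed. By the final camera check the stone lies grey side up in the holder, and the jar, tin and spray can stand back within a few millimetres of where they started; the judge's result was not shown.

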